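# Load two sample tubes in the tube reader and index its carriage

## Task

Lay the two capped sample tubes in the reader's carriage, the thick one in the wide pair of V-grooves and the thin one in the narrow pair, each centred across both rows so that it is cradled, and let them go. Then pull up the black index plunger, slide the carriage over to the reading place and let the plunger drop fully into the hole there, with both tubes still lying in their grooves. Leave the other things on the bench where they are.

Things in the scene. Friction and masses are not known exactly. Their poses are not given: they have to be found in the camera images.
- thick_tube_mid (a point): centre (half-way along, on the axis) of the thick capped sample tube: rigid cylinder 30 mm in diameter, 116 mm long, about 70 g, lying on the bench, axis 15 mm above it; it can roll. The cap is as wide as the tube. x axis: along the tube, from the cap (-x end) to the short tapered foot (last 12 mm). It balances within 4 mm of its centre
- thin_tube_mid (a point): centre of the thin capped sample tube, of the same make: 18 mm in diameter, 110 mm long, about 30 g, lying on the bench with its axis 9 mm above it; axes as for the thick tube
- groove_wide (a point): where the thick tube's centre lies when cradled in the wide pair of V-grooves, 61 mm above the bench; moves with the carriage. x axis: along the grooves, y: across them (along the slide). 90-degree grooves, 36 mm wide at the mouth, 18 mm deep, in line in two upright rows 14 mm thick, centred 33 mm either side of this point along x. A tube bridges both rows, cap to either side
- groove_narrow (a point): the same for the thin tube in the narrow pair of V-grooves (24 mm wide, 12 mm deep), 59 mm above the bench, 80 mm from the wide pair towards the wide groove's -y. The two rows run past both pairs (140 mm long, tops 58 mm above the bench); between the rows is an open gap, 52 mm wide, that fingers may enter, clear down to 21 mm above the bench
- knob (a point): centre of the round black plunger knob, 26 mm in diameter, 29 mm tall, axis upright, 66 mm above the bench when down. Under it a 20 mm wide sleeve and, 32 mm below the knob's centre, a 30 mm wide bracket. It sits on the carriage, half-way between the two groove pairs, 105 mm from the line through their centres towards the grooves' +x, and moves with the carriage
- hole_load (a point): centre of the mouth of the loading place's index hole, 18 mm above the bench in the fixed steel index strip; the knob stands straight above it at the start
- hole_read (a point): the same for the reading place's hole, 100 mm from the loading hole along the slide; there the knob stands straight above it and the tubes lie over the dark reader window
- carriage (a joint): travel of the carriage along the slide, in m, towards the reading hole (the grooves' -y): 0 with the pin in the loading hole, 0.100 with it in the reading hole, end stop at 0.115. Some 1.5 N of friction; it stays where it is left. The reader is fixed on the bench, turned up to about 13 degrees either way
- plunger (a joint): how far the sprung index plunger is pulled up, in m: 0 fully down in a hole, about 0.009 when its 8 mm round-nosed pin rides on the strip, stop at 0.014. More than 0.009 up, the carriage slides. The spring pulls down with 3.5 N (down) to 7 N (fully up). Let go within about 2 mm of the 10 mm hole, the pin finds it by itself
- marker: bystander, to be left alone: a marker pen, 130 mm long and 12 mm thick, lying on the bench (origin under its middle)
- jar_a: bystander, to be left alone: a small jar with a screw lid, 42 mm diameter, 50 mm tall (origin under its centre)
- jar_b: bystander, to be left alone: the other, identical jar
- rack: bystander, to be left alone: a closed tube rack, 100 x 130 x 40 mm block with a grid of holes (origin under its centre)
- timer: bystander, to be left alone: a flat bench timer, 60 x 70 x 20 mm (origin under its centre)
Not all that is in view belongs to the job. What is shaped like the part that bears thin_tube_mid but green is not meant.

How it is judged:
By the outcome, as a careful person would: the job done as asked, in the order asked, and still so for the second after the job is handed in, with the robot touching nothing.
It also fails if it takes over 64 s, if anything falls off the work surface, if the arm or the gripper's body presses on something with over 40 N, if the wrist force passes 120 N, or if a joint passes its speed limit or range.

## Robot

A 6-joint arm with a two-finger parallel gripper is mounted at the origin on the work surface. World frame = base frame: x ahead of the robot, y to its left, z up, the work surface at z = 0. Lengths are in m, angles in rad, forces in N, time in s.
With the tool pointing down it reaches from about 0.3 to 0.825 m from the base axis. Payload 5.4 kg.
Tool frame: the origin (TCP) lies at the very end of the fingers, on their centre line; the grasp point (between the pads) lies 19 mm behind it; z points along the fingers, x is the direction in which the jaws open and shut, and the axes are right-handed (so a half turn about z gives the same grasp; the last joint's range is limited). The gripper opens to 92 mm and grips with 3 to 60 N. Pads are 20 mm wide; open, the fingers measure 128 mm over their backs; the gripper's body (75 mm by 189 mm) begins 69 mm behind the grasp point.
Start: joints at [0.924, 0.158, 1.597, -0, 1.386, -0.21], TCP at [0.243, 0.521, 0.215] pointing down, gripper open.
Joint ranges: [-2.91, 2.91], [-0.94, 2.29], [0.18, 2.7], [-1.29, 4.43], [0.17, 2.64], [-3, 3]. Speed limits (rad/s): [2.57, 2.57, 3.14, 3.14, 3.14, 3.14].

## Interface

Orientations are given as a rotation vector (axis times angle).
In Python, from workcell import bot gives the robot as it stands. Calls block until the motion is done:
- bot.goto(position, orientation): joint-space move of the TCP to a pose.
- bot.line_to(position, rot=None, max_speed=0.15): straight line of the TCP; rot=None keeps the orientation; max_speed is the mean speed in m/s.
- bot.set_joints(angles): joint-space move.
- bot.set_gripper(opening, newtons=None): opening from 0.0 (shut) to 1.0 (fully open); newtons is the grip in N (None keeps the last); returns when the fingers have stopped.
- bot.hold(seconds).
- bot.inverse_kinematics(position, orientation): joint angles nearest the present ones, or None.
- bot.read_camera(name): name is "scene" or "top" or "wrist"; returns a dict with "pixels" (384x512x3 uint8, blue, green, red), "fx", "fy", "cx", "cy" (pixels), "R" (3x3) and "t" (3): a world point X has camera coordinates R X + t. Camera axes: x right, y down, z forward; pixel columns grow to the right and rows downward; lengths in m; the calibration is good to about 2 mm. A picture is of the moment at which its call begins. There is no depth.
A pose or a line that the arm cannot do raises bot.MotionError and nothing moves.
- bot.job_done(): hands the job in, once; it reports no verdict.
Readings, each from a call of its own:
- bot.current_clock(): time.
- bot.current_joints(): joint angles.
- bot.current_joint_vel(): joint speeds.
- bot.current_effort(): joint torques, N m.
- bot.current_ee_pos(): TCP position.
- bot.current_tool_rot(): TCP orientation.
- bot.current_contact_force(): force on the tool from outside, world axes, zero at the start.
- bot.current_ft_torque(): the same for the moment, N m.
- bot.current_opening(): opening from 0.0 (shut) to 1.0 (fully open).
Only numpy, scipy, OpenCV 4.12 (cv2) and the standard library are available. Lean on these libraries where they do the work, as an engineer would, in place of code of your own. Each camera call takes 0.05 s, during which the arm holds its last target.

## Working session

There is one attempt and no reset: what is moved stays moved. The work goes in short steps, each a Python script; the robot and the scene stay as the last script left them, time stands still between calls to the robot, and variables do not carry over. Pictures are saved under pics/ and viewed, and the job is handed in when it is done.

```bash
ls; mkdir -p pics; python3 - <<'E'
from workcell import bot
import cv2,numpy as np,pickle
for n in ["scene","top","wrist"]:
    c=bot.read_camera(n); cv2.imwrite(f"pics/{n}0.png",c["pixels"]); pickle.dump(c,open(f"pics/{n}0.pkl","wb"))
    print(n,c["fx"],c["fy"],c["cx"],c["cy"],np.round(c["R"],3).tolist(),np.round(c["t"],3), np.round(-c["R"].T@c["t"],3))
print(bot.current_clock(),bot.current_tool_rot())
E
```

```text
pics
scene 355.5752175085726 355.5752175085726 255.96205405813748 190.14886922011218 [[0.807, 0.591, -0.01], [0.41, -0.573, -0.71], [-0.425, 0.568, -0.704]] [-0.395 -0.077  1.132] [ 0.832 -0.454  0.738]
top 360.6606889913123 360.6606889913123 255.2388014600791 191.18145071958273 [[0.001, -1.0, 0.0], [-0.988, -0.001, -0.154], [0.154, 0.0, -0.988]] [0.125 0.46  0.991] [0.302 0.125 1.05 ]
wrist 289.6909521876224 289.6909521876224 253.41982995783133 192.9705150593751 [[0.423, 0.906, -0.002], [0.876, -0.409, 0.255], [0.23, -0.11, -0.967]] [-0.575 -0.029  0.39 ] [0.179 0.552 0.383]
0.15 [ 2.64953458e+00  1.68716720e+00 -2.07943334e-03]
```

View pics/top0.png

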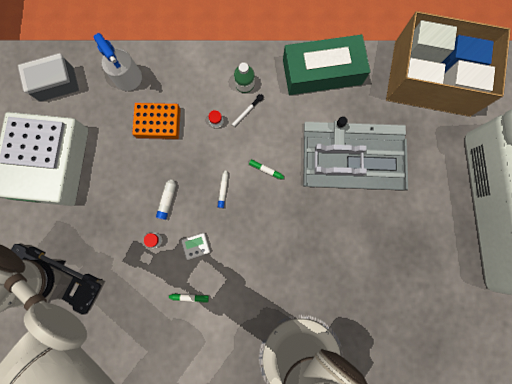

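View pics/scene0.png

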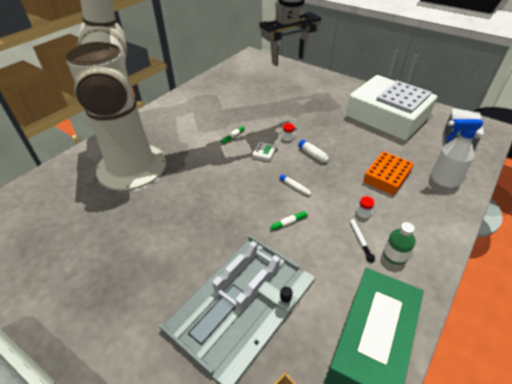

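View pics/wrist0.png

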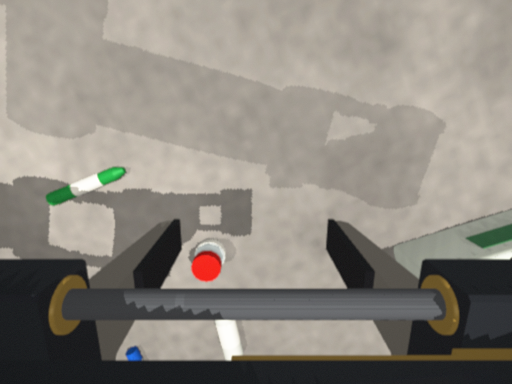

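The top view shows the thick tube near (167,199), the thin one near (223,189) with blue caps at the lower end, and the reader at (355,155) with the knob at (342,122). Two green-capped tubes are decoys. Next I'll enlarge these.

```bash
python3 - <<'E'
import cv2
t=cv2.imread("pics/top0.png"); s=cv2.imread("pics/scene0.png")
def crop(im,x,y,w,h,k,n): cv2.imwrite(n,cv2.resize(im[y:y+h,x:x+w],None,fx=k,fy=k,interpolation=cv2.INTER_CUBIC))
crop(t,140,160,100,70,8,"pics/c_tubes.png")
crop(t,297,110,116,84,6.8,"pics/c_reader.png")
crop(s,155,230,170,150,4,"pics/c_sreader.png")
E
```

```text
(no output)
```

View pics/c_tubes.png

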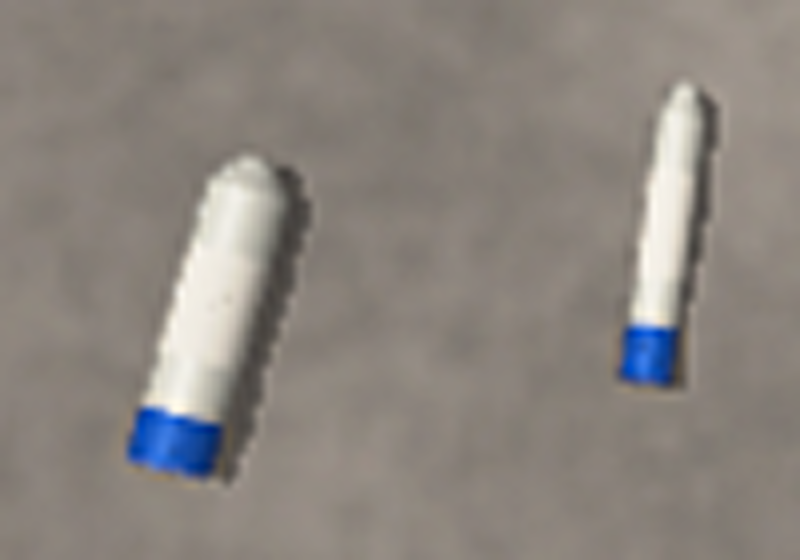

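View pics/c_reader.png

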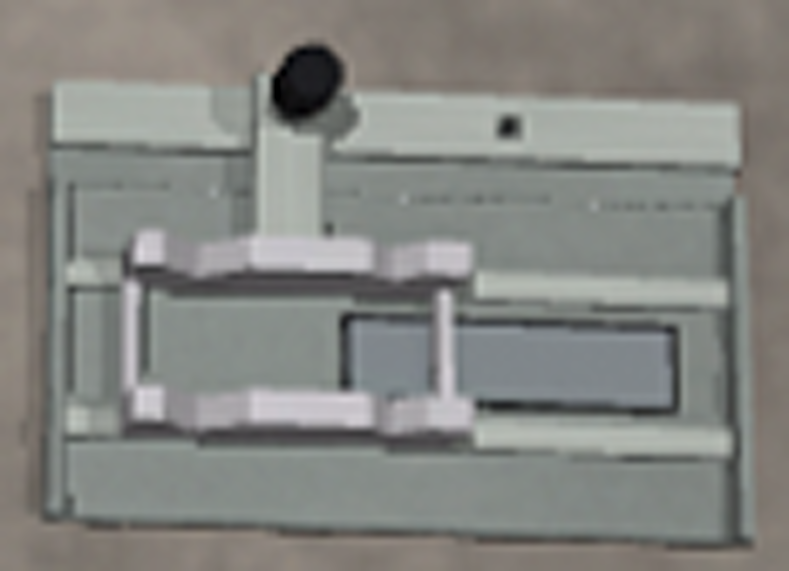

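View pics/c_sreader.png

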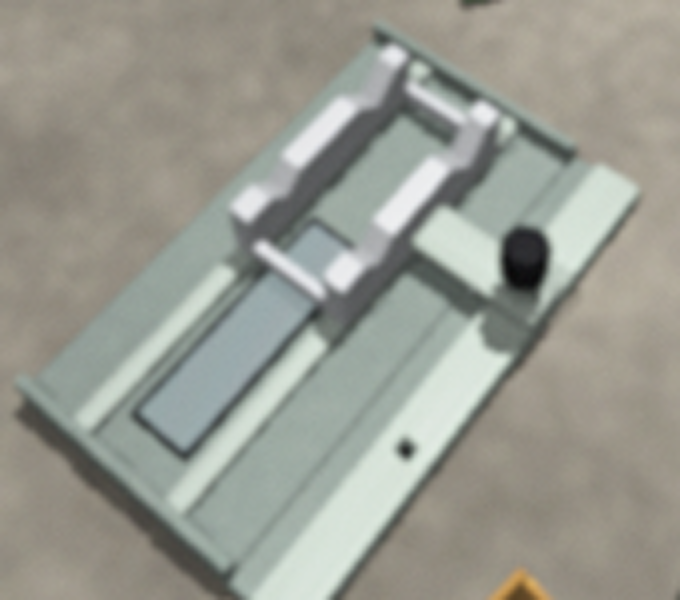

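```bash
cat > h.py <<'E'
import numpy as np,cv2,pickle
from scipy.optimize import least_squares
def proj(c,P):
    q=(np.atleast_2d(P)@c["R"].T+c["t"]); return np.c_[c["fx"]*q[:,0]/q[:,2]+c["cx"],c["fy"]*q[:,1]/q[:,2]+c["cy"]]
def back(c,u,z):
    d=c["R"].T@np.array([(u[0]-c["cx"])/c["fx"],(u[1]-c["cy"])/c["fy"],1]); o=-c["R"].T@c["t"]
    return o+d*(z-o[2])/d[2]
def rz(a): return np.array([[np.cos(a),-np.sin(a),0],[np.sin(a),np.cos(a),0],[0,0,1]])
def W(p,L): return np.atleast_2d(L)@rz(p[2]).T+np.array([p[0],p[1],0])
def cyl(p,r,L):
    pts=[]
    for x in np.r_[np.linspace(-L/2,L/2-.012,12)]:
        for a in np.linspace(0,2*np.pi,24): pts.append([x,r*np.cos(a),r+r*np.sin(a)])
    return W(p,pts)
E
python3 - <<'E'
from h import *
t=pickle.load(open("pics/top0.pkl","rb"));s=pickle.load(open("pics/scene0.pkl","rb"))
k=np.array([297,110]);f=lambda a:np.array(a)/6.8+k
g=lambda a:np.array(a)/4+np.array([155,230])
obs=[(t,f((313,73)),(.105,0,.0805)),(t,f((510,127)),(.105,-.1,.018)),(s,g((525,242)),(.105,0,.0805)),(s,g((405,449)),(.105,-.1,.018)),
(t,f((137,232)),(.04,.07,.058)),(t,f((472,240)),(.04,-.07,.058)),(t,f((134,417)),(-.04,.07,.058)),(t,f((474,430)),(-.04,-.07,.058))]
def res(p): return np.concatenate([proj(c,W(p,L))[0]-u for c,u,L in obs])
r=least_squares(res,[.5,-.1,0]); print(r.x); print(np.round(r.fun.reshape(-1,2),2))
rt=least_squares(lambda p:np.concatenate([proj(c,W(p,L))[0]-u for c,u,L in obs if c is t]),r.x);print("top only",rt.x)
kt=np.array([140,160])
T={}
for n,rad,L,cap,tip in [("thick",.015,.116,(173,470),(250,157)),("thin",.009,.110,(648,384),(686,84))]:
    a=back(t,np.array(cap)/8+kt,rad);b=back(t,np.array(tip)/8+kt,rad);m=(a+b)/2;d=b-a
    T[n]=[m[0],m[1],np.arctan2(d[1],d[0])];print(n,T[n],np.linalg.norm(d))
# overlays
p=r.x
for c,n in[(t,"top"),(s,"scene")]:
    K=4 
    def big(x0,y0,w,h,fn):
        im=cv2.resize(c["pixels"][y0:y0+h,x0:x0+w],None,fx=K,fy=K,interpolation=cv2.INTER_CUBIC)
        def dots(P,col):
            for u in proj(c,P): cv2.circle(im,tuple(int(v) for v in (u-[x0,y0]+.5)*K),1,col,-1)
        A=[]
        for sx in(-.033,.033):
          for dx in (-.007,.007):
            for y,z in [(.07,.058),(.058,.058),(.04,.04),(.022,.058),(-.028,.058),(-.04,.046),(-.052,.058),(-.07,.058)]: A.append([sx+dx,y,z])
        dots(W(p,A),(0,0,255)); 
        a=np.linspace(0,6.28,30);dots(W(p,np.c_[.105+.013*np.cos(a),.013*np.sin(a),0*a+.0805]),(255,0,255))
        dots(W(p,[[.105,-.1,.018]]),(0,255,255))
        for n_,rad,L in[("thick",.015,.116),("thin",.009,.110)]:
            P=cyl(T[n_],rad,L); hull=cv2.convexHull(np.float32(proj(c,P)))[:,0]
            tip=proj(c,W(T[n_],[[L/2,0,rad]]))
            for u in np.r_[hull,tip]: cv2.circle(im,tuple(int(v) for v in (u-[x0,y0]+.5)*K),1,(0,0,255),-1)
        cv2.imwrite(fn,im)
    if n=="top": big(140,105,130,110,"pics/o_t1.png"); big(295,105,120,95,"pics/o_t2.png")
    else: big(270,130,80,80,"pics/o_s1.png"); big(155,230,170,150,"pics/o_s2.png")
E
cd pics; python3 -c "
import cv2,numpy as np
a=[cv2.imread(f'o_{n}.png') for n in ('t1','t2','s1','s2')]
def pad(i): 
    o=np.zeros((600,680,3),np.uint8);o[:i.shape[0],:i.shape[1]]=i;return o
cv2.imwrite('o_a.png',a[0]);
"
```

```text
[ 0.55105826 -0.11897758 -0.02981411]
[[ 0.38 -0.75]
 [-0.07 -0.36]
 [-0.43 -0.26]
 [-0.19 -0.51]
 [-0.12 -0.22]
 [-0.11  0.08]
 [ 0.2   0.12]
 [ 0.08 -0.28]]
top only [ 0.55039164 -0.11872948 -0.03109899]
thick [np.float64(0.4403208099293246), np.float64(0.3823753224797476), np.float64(-0.2019704388226085)] 0.11668016497579549
thin [np.float64(0.4705867895691817), np.float64(0.2185166718298944), np.float64(-0.10988833180452369)] 0.11181344159532605
```

View pics/o_t1.png

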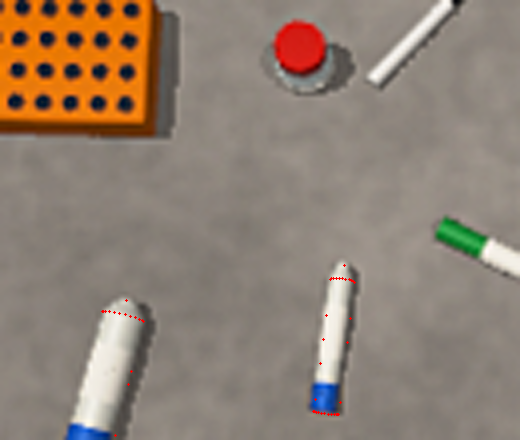

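View pics/o_t2.png

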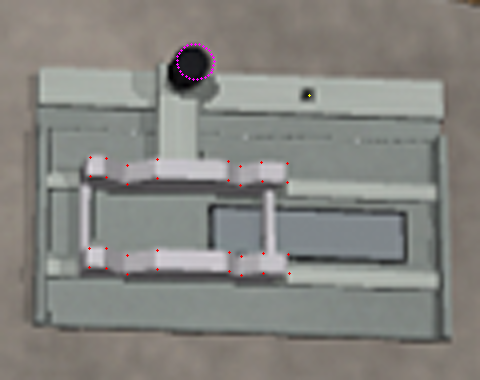

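View pics/o_s1.png

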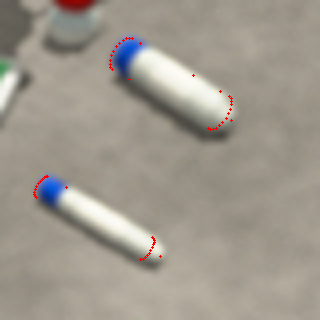

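View pics/o_s2.png

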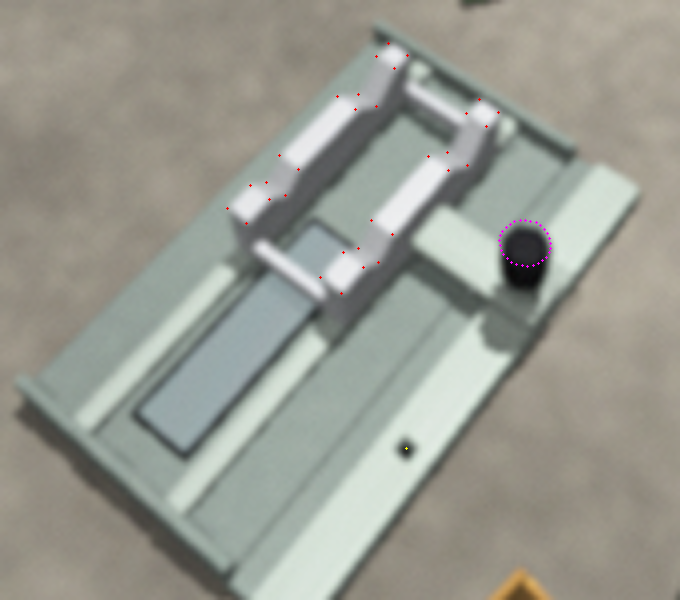

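```bash
cat >> h.py <<'E'
from scipy.spatial.transform import Rotation as Ro
def down(a):  # tool x along world angle a, z down
    x=np.array([np.cos(a),np.sin(a),0]);z=np.array([0,0,-1.]);return Ro.from_matrix(np.c_[x,np.cross(z,x),z]).as_rotvec()
E
python3 - <<'E'
from h import *
from workcell import bot
w=pickle.load(open("pics/wrist0.pkl","rb"))
print("wrist proj below TCP",proj(w,[[.243,.521,0],[.243,.521,.215],[.243,.521,.1]]))
R=Ro.from_rotvec(bot.current_tool_rot()).as_matrix();print(np.round(R,3))
c=-w["R"].T@w["t"];print("cam in tool",R.T@(c-np.array(bot.current_ee_pos())), np.round(w["R"]@R,3))
t=pickle.load(open("pics/top0.pkl","rb"))
for z,u in[(.05,(151.5,239.5)),(0,(196,247))]: print(back(t,u,z))
for n,p in[("thick",(.441,.3836,-.202)),("thin",(.472,.2197,-.11)),("g",(.551,-.119,-.03))]:
  for s in(1,-1):
    print(n,s,bot.inverse_kinematics([p[0],p[1],.2],down(p[2]+s*np.pi/2)))
E
```

```text
wrist proj below TCP [[253.16396722 171.6329143 ]
 [252.01338075 234.96252886]
 [252.83274943 189.86352579]]
[[ 0.423  0.906 -0.001]
 [ 0.906 -0.423 -0.001]
 [-0.001 -0.    -1.   ]]
cam in tool [ 0.00142115 -0.07152715 -0.16907492] [[ 1.     0.     0.001]
 [-0.     0.967 -0.255]
 [-0.001  0.255  0.967]]
[0.3233127 0.4104888 0.05     ]
[0.30312849 0.29568925 0.        ]
thick 1 [ 5.09298426e-01  1.93548173e-01  1.58632164e+00 -4.44089210e-16
  1.36172284e+00 -8.59497901e-01]
thick -1 [ 5.09298426e-01  1.93548173e-01  1.58632164e+00 -4.44089210e-16
  1.36172284e+00  2.28209475e+00]
thin 1 [ 2.03255501e-01  2.85191560e-02  1.76553242e+00 -4.44089210e-16
  1.34754108e+00 -1.25754083e+00]
thin -1 [ 2.03255501e-01  2.85191560e-02  1.76553242e+00 -4.44089210e-16
  1.34754108e+00  1.88405183e+00]
g 1 [-4.27041756e-01  1.40463678e-01  1.64624875e+00 -4.44089210e-16
  1.35488023e+00 -1.96783808e+00]
g -1 [-4.27041756e-01  1.40463678e-01  1.64624875e+00 -8.88178420e-16
  1.35488023e+00  1.17375457e+00]
```

```bash
python3 - <<'E'
from h import *
from workcell import bot
for n,p,s in[("g",(.552,-.118,-.03),1),("thin",(.472,.2197,-.11),1),("thick",(.441,.3836,-.202),1)]:
    bot.goto([p[0],p[1],.22],down(p[2]+s*np.pi/2)); bot.hold(.1)
    c=bot.read_camera("wrist"); pickle.dump(c,open(f"pics/w_{n}.pkl","wb")); cv2.imwrite(f"pics/w_{n}.png",c["pixels"]); print(bot.current_clock())
E
```

```text
2.8167
4.275
5.1333
```

View pics/w_g.png

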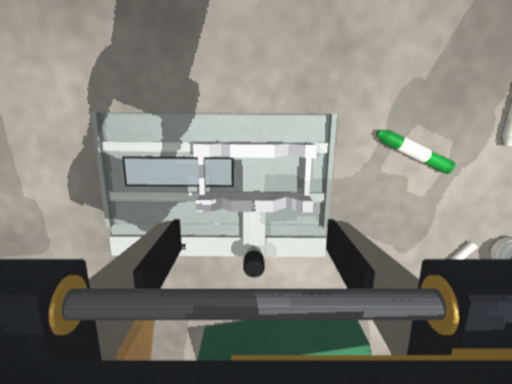

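View pics/w_thin.png

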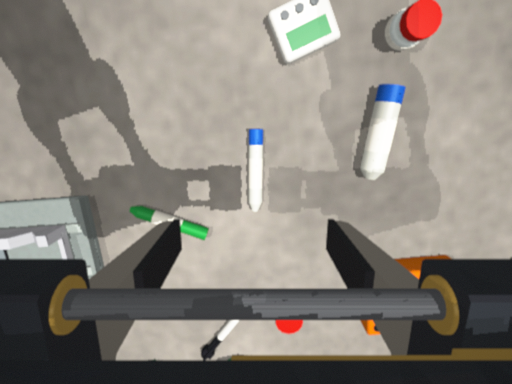

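View pics/w_thick.png

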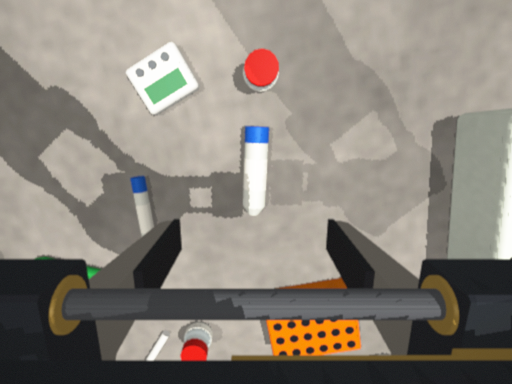

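Wrist views: the thick tube runs from (257,126) to (254,215), the thin one from (256,129) to (256,211), both nearly under the TCP. Enlarging to refine.

```bash
python3 - <<'E'
import cv2,numpy as np
a=cv2.imread("pics/w_thick.png")[120:220,230:280];b=cv2.imread("pics/w_thin.png")[120:220,230:280]
cv2.imwrite("pics/z_tubes.png",cv2.resize(np.hstack([a,b]),None,fx=6,fy=6,interpolation=cv2.INTER_CUBIC))
c=cv2.imread("pics/w_g.png")[105:285,90:340];cv2.imwrite("pics/z_g.png",cv2.resize(c,None,fx=3.2,fy=3.2,interpolation=cv2.INTER_CUBIC))
E
```

```text
(no output)
```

View pics/z_tubes.png

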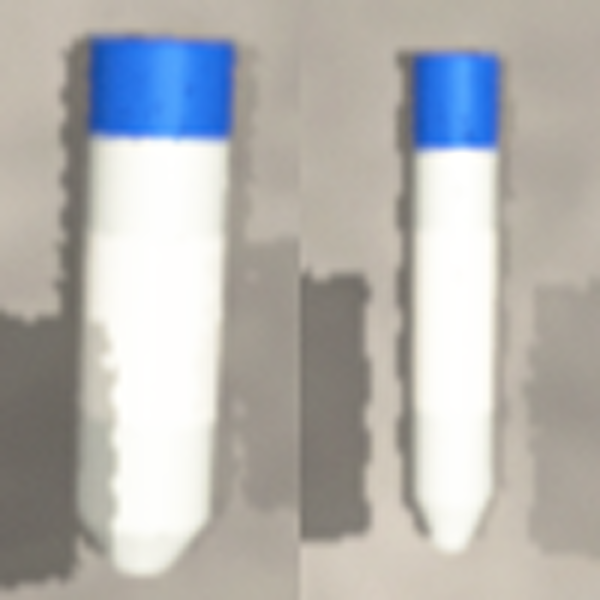

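View pics/z_g.png

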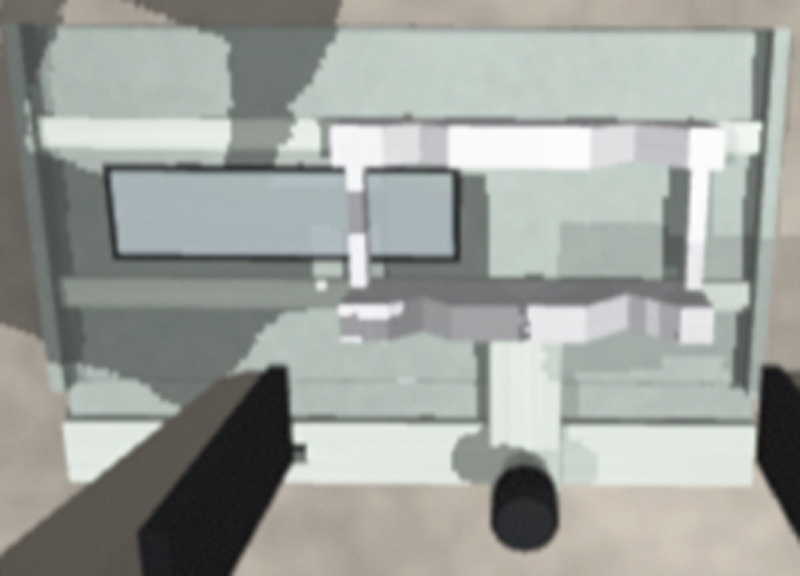

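```bash
python3 - <<'E'
from h import *
L=lambda n:pickle.load(open(f"pics/{n}.pkl","rb"))
t,s,wg,wn,wk=L("top0"),L("scene0"),L("w_g"),L("w_thin"),L("w_thick")
def px(a,k,o): return (np.array(a)+.5)/k-.5+np.array(o)
f=lambda a:px(a,6.8,(297,110)); g=lambda a:px(a,4,(155,230)); h=lambda a:px(a,3.2,(90,105))
O={"top":[(t,f((313,73)),(.105,0,.0805)),(t,f((510,127)),(.105,-.1,.018)),
(t,f((137,232)),(.04,.07,.058)),(t,f((472,240)),(.04,-.07,.058)),(t,f((134,417)),(-.04,.07,.058)),(t,f((474,430)),(-.04,-.07,.058))],
"scene":[(s,g((525,242)),(.105,0,.0805)),(s,g((405,449)),(.105,-.1,.018)),(s,g((390,45)),(-.04,.07,.058)),(s,g((342,294)),(.04,-.07,.058))],
"wrist":[(wg,h((330,124)),(-.04,-.07,.058)),(wg,h((725,128)),(-.04,.07,.058)),(wg,h((338,342)),(.04,-.07,.058)),(wg,h((713,342)),(.04,.07,.058)),(wg,h((525,522)),(.105,0,.0805))]}
O["all"]=sum(O.values(),[])
for n,obs in O.items():
    r=least_squares(lambda p:np.concatenate([proj(c,W(p,l))[0]-u for c,u,l in obs]),[.55,-.12,-.03]);print(n,np.round(r.x,4),np.abs(r.fun).max())
ft=lambda a:px(a,8,(140,160))
for n,rad,l,V in [("thick",.015,.116,[(t,ft((173,470)),ft((250,157))),(wk,px((162,38),6,(230,120)),px((140,577),6,(230,120)))]),
 ("thin",.009,.11,[(t,ft((648,384)),ft((686,84))),(wn,px((456-300,52),6,(230,120)),px((451-300,552),6,(230,120)))])]:
  for c,a,b in V:
    a=back(c,a,rad);b=back(c,b,rad);m=(a+b)/2;d=b-a;print(n,np.round([m[0],m[1],np.arctan2(d[1],d[0]),np.linalg.norm(d)],4))
E
```

```text
top [ 0.5516 -0.1176 -0.0309] 0.5204490799088148
scene [ 0.5516 -0.1191 -0.0325] 0.3848463795984003
wrist [ 0.551  -0.1153 -0.0352] 1.460240340092696
all [ 0.5512 -0.1161 -0.0361] 1.6146931172525
thick [ 0.4416  0.3837 -0.2017  0.1167]
thick [ 0.4424  0.3846 -0.2432  0.1196]
thin [ 0.4719  0.2198 -0.1097  0.1119]
thin [ 0.4726  0.222  -0.1202  0.1124]
```

```bash
cat >> h.py <<'E'
G=(.5513,-.1172,-.032)
def pick(bot,p,o):
    bot.set_gripper(o,25)
    R=down(p[2]+np.pi/2)
    bot.goto([p[0],p[1],.08],R); bot.line_to([p[0],p[1],.003],max_speed=.1); print("z",bot.current_ee_pos(),bot.current_contact_force())
    bot.set_gripper(0.0,25); print("open",bot.current_opening()*92,bot.current_clock())
    bot.line_to([p[0],p[1],.15],max_speed=.2)
def shot(bot,n,cams=("wrist",)):
    for k in cams:
        c=bot.read_camera(k); pickle.dump(c,open(f"pics/{n}_{k}.pkl","wb")); cv2.imwrite(f"pics/{n}_{k}.png",c["pixels"])
E
python3 - <<'E'
from h import *
from workcell import bot
pick(bot,(.442,.384,-.225),.8)
q=W(G,[0,.04,0])[0]
bot.goto([q[0],q[1],.13],down(G[2]+np.pi/2)); bot.hold(.2)
shot(bot,"hold1",("wrist","scene","top")); print(bot.current_opening()*92,bot.current_contact_force(),bot.current_clock())
E
cd pics; python3 -c "
import cv2,numpy as np
a=cv2.imread('hold1_wrist.png');b=cv2.imread('hold1_top.png')[80:210,270:430]
cv2.imwrite('h1b.png',cv2.resize(b,None,fx=4,fy=4,interpolation=2))"
```

```text
z [0.44264403 0.38438586 0.00375334] [-0.26909343  0.09951735  0.13421961]
open 29.316145132410803 7.8583
29.096033082371648 [ 0.33585213  0.14419309 -0.24121943] 10.825
```

View pics/hold1_wrist.png

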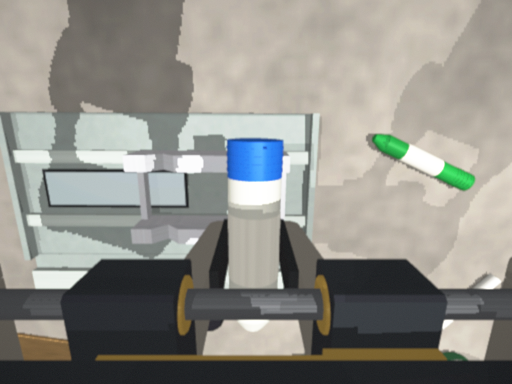

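View pics/hold1_scene.png

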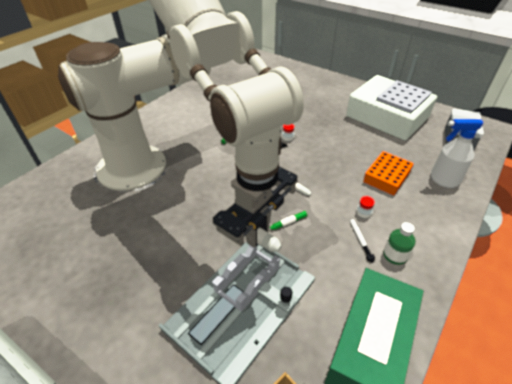

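The thick tube is held level (29 mm opening), with its cap at (254,158) in the wrist view and lined up over the wide grooves. Lowering it.

```bash
python3 - <<'E'
from h import *
from workcell import bot
q=W(G,[0,.04,0])[0]
bot.line_to([q[0],q[1],.065],max_speed=.12); print(bot.current_contact_force())
for z in (.055,.052,.050,.0488):
    bot.line_to([q[0],q[1],z],max_speed=.04); print(z,bot.current_ee_pos(),np.round(bot.current_contact_force(),2))
    if abs(bot.current_contact_force()[2])>4: break
bot.set_gripper(.5); bot.line_to([q[0],q[1],.15],max_speed=.2); 
bot.hold(.1);shot(bot,"rel1",("wrist","top"));print(bot.current_clock(),bot.current_opening())
E
cd pics; python3 -c "
import cv2,numpy as np
b=cv2.imread('rel1_top.png')[80:210,270:430]
cv2.imwrite('r1b.png',cv2.resize(b,None,fx=4,fy=4,interpolation=2))"
```

```text
[ 0.15192468  0.4448557  -0.7881211 ]
0.055 [ 0.55241083 -0.07713913  0.05481115] [ 0.14 -0.81 -1.26]
0.052 [ 0.55245184 -0.07715369  0.05184474] [ 0.06 -0.26 -0.86]
0.05 [ 0.55283957 -0.07718244  0.05014194] [ 0.76  1.2  -0.26]
0.0488 [ 0.55297732 -0.07720766  0.04934948] [-0.99  1.49  3.53]
13.9667 0.4995166237433709
```

View pics/rel1_wrist.png

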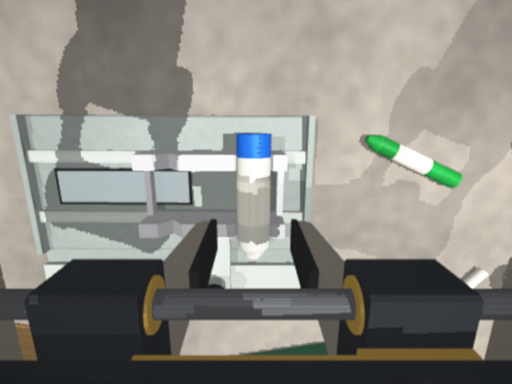

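View pics/r1b.png

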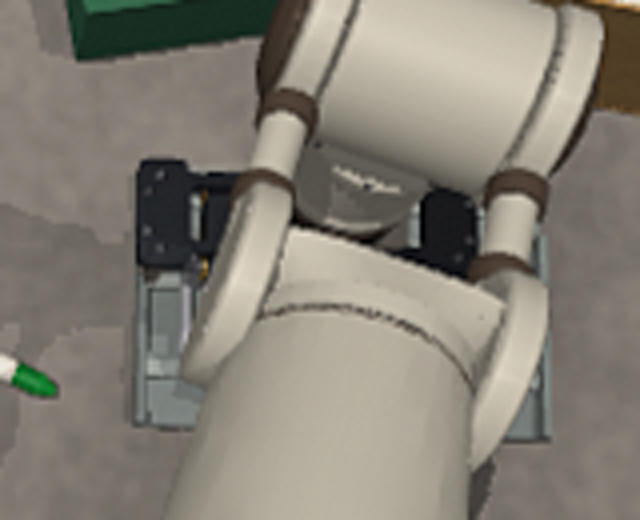

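```bash
python3 - <<'E'
from h import *
from workcell import bot
pick(bot,(.4725,.221,-.115),.6)
shot(bot,"mid",("top",))
q=W(G,[0,-.04,0])[0]
bot.goto([q[0],q[1],.14],down(G[2]+np.pi/2)); bot.hold(.2)
shot(bot,"hold2"); print(bot.current_opening()*92,bot.current_contact_force(),bot.current_clock())
E
cd pics; python3 -c "
import cv2,numpy as np
b=cv2.imread('mid_top.png')[80:210,270:430]
cv2.imwrite('m1b.png',cv2.resize(b,None,fx=4,fy=4,interpolation=2))"
```

```text
z [0.47319057 0.22108123 0.00361823] [-0.45042243 -0.21240194 -0.38807282]
open 17.09425004016811 17.0917
17.18403693028288 [-0.84543795 -0.6184163  -0.76355012] 19.7083
```

View pics/m1b.png

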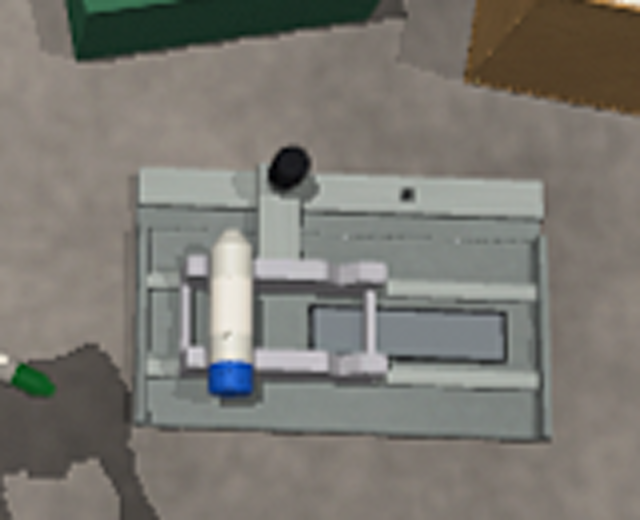

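View pics/hold2_wrist.png

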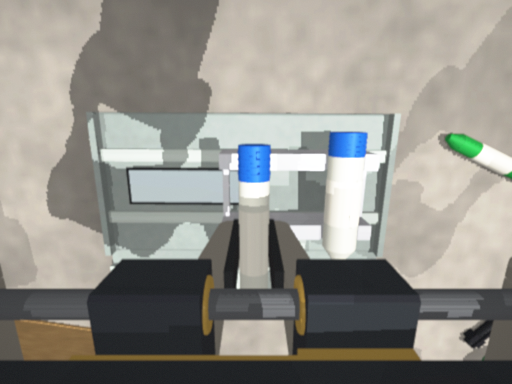

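The thick tube lies cradled and centred: it spans rows 232–395 in the crop, against carriage rows at 268 and 360. The thin tube is held over the narrow pair, so I'll place it.

```bash
python3 - <<'E'
from h import *
from workcell import bot
q=W(G,[0,-.04,0])[0]
bot.line_to([q[0],q[1],.068],max_speed=.12); print(bot.current_contact_force())
for z in (.058,.055,.0535,.0525):
    bot.line_to([q[0],q[1],z],max_speed=.04); print(z,bot.current_ee_pos(),np.round(bot.current_contact_force(),2))
    if abs(bot.current_contact_force()[2])>4: break
bot.set_gripper(.4); bot.line_to([q[0],q[1],.15],max_speed=.2); 
bot.hold(.1);shot(bot,"rel2");print(bot.current_clock(),bot.current_opening())
# hover knob side, then look from top
bot.set_gripper(.55)
k=W(G,[.105,0,0])[0]
bot.goto([k[0]-.0,k[1],.16],down(G[2]+np.pi/2)); shot(bot,"knob",("wrist","scene"));print(bot.current_clock(),k)
E
cd pics; python3 -c "
import cv2,numpy as np
b=cv2.imread('knob_scene.png')[200:380,150:330]
cv2.imwrite('k1b.png',cv2.resize(b,None,fx=3.3,fy=3.3,interpolation=2))"
```

```text
[ 0.48680928  0.32244167 -0.15240764]
0.058 [ 0.54984441 -0.15708584  0.05779355] [-0.23 -0.37 -1.11]
0.055 [ 0.54988763 -0.1571017   0.05480819] [1.1  0.18 0.18]
0.0535 [ 0.54995031 -0.15713456  0.05340503] [ 0.09  0.8  -0.34]
0.0525 [ 0.55028377 -0.15715916  0.05283664] [-0.31  1.79  2.26]
22.875 0.4022074612804295
23.9 [ 0.65624624 -0.12055943  0.        ]
```

View pics/rel2_wrist.png

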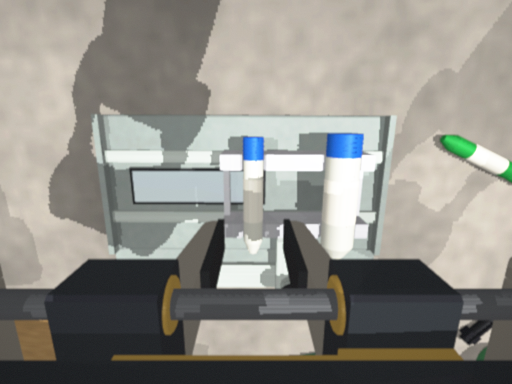

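View pics/knob_wrist.png

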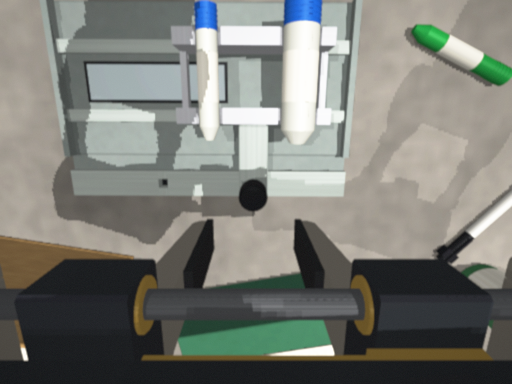

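View pics/k1b.png

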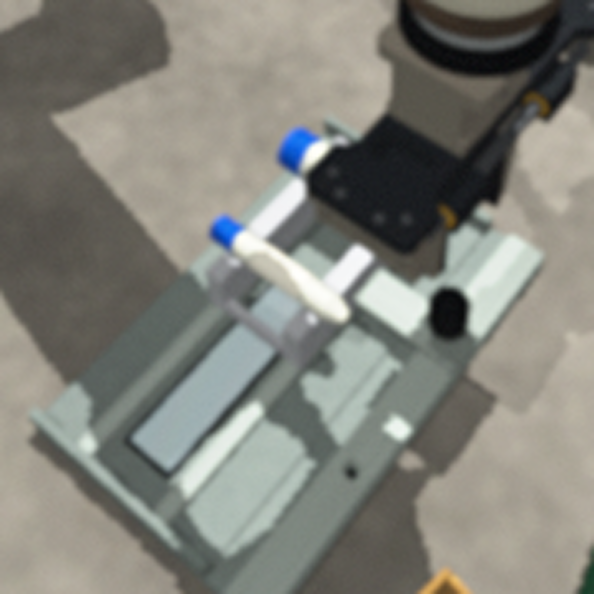

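Both tubes lie in their grooves, and the knob is at (253,190), in line between the fingers. Next I'll grip the knob and lift it.

```bash
python3 - <<'E'
from h import *
from workcell import bot
k=W(G,[.105,0,0])[0]
P=lambda:(np.round(bot.current_ee_pos(),4),np.round(bot.current_contact_force(),2),round(bot.current_clock(),2))
bot.line_to([k[0],k[1],.050],max_speed=.12); print(P())
bot.set_gripper(0,45); bot.hold(.2); print(bot.current_opening()*92,P())
bot.line_to([k[0],k[1],.0625],max_speed=.03); bot.hold(.2); print(P())
shot(bot,"lift",("wrist","scene"))
E
cd pics; python3 -c "
import cv2,numpy as np
b=cv2.imread('lift_scene.png')[200:380,150:330]
cv2.imwrite('l1b.png',cv2.resize(b,None,fx=3.3,fy=3.3,interpolation=2))"
```

```text
(array([ 0.6571, -0.1208,  0.0511]), array([ 0.77, -0.92,  0.57]), 24.97)
25.039028762099804 (array([ 0.6565, -0.1207,  0.0504]), array([ 0.6 , -0.66,  2.84]), 25.68)
(array([ 0.6562, -0.1206,  0.062 ]), array([ 4.8 , -1.64, -6.06]), 26.44)
```

View pics/l1b.png

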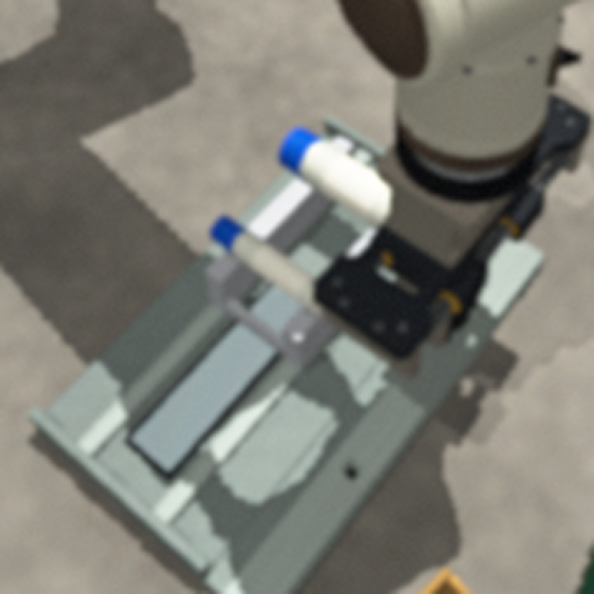

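View pics/lift_wrist.png

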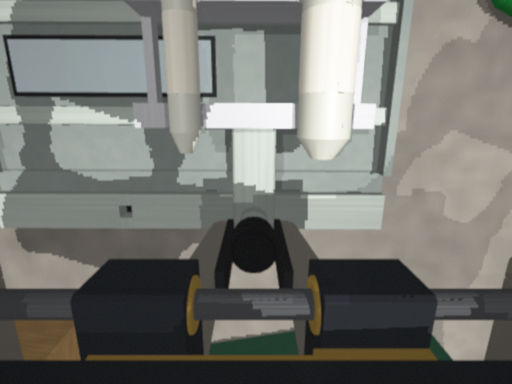

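The spring load reads about −6 N, so the plunger is roughly 11.6 mm up. Sliding now, and checking the force after a short first stretch.

```bash
python3 - <<'E'
from h import *
from workcell import bot
P=lambda:(np.round(bot.current_ee_pos(),4),np.round(bot.current_contact_force(),2),round(bot.current_clock(),2))
for d,v in((.015,.04),(.1,.06)):
    k=W(G,[.105,-d,.0625])[0]
    bot.line_to(k,max_speed=v); print(d,P(),np.round(k,4))
    if np.linalg.norm(bot.current_contact_force()[:2])>15: break
bot.hold(.2);print(P())
shot(bot,"slid",("wrist","scene"))
E
cd pics; python3 -c "
import cv2,numpy as np
b=cv2.imread('slid_scene.png')[200:380,150:330]
cv2.imwrite('s1b.png',cv2.resize(b,None,fx=3.3,fy=3.3,interpolation=2))"
```

```text
0.015 (array([ 0.6558, -0.1354,  0.0619]), array([ 5.54, -1.19, -6.84]), 27.07) [ 0.6558 -0.1356  0.0625]
0.1 (array([ 0.6527, -0.2205,  0.0624]), array([ 2.41, -1.07, -7.53]), 28.63) [ 0.653  -0.2205  0.0625]
(array([ 0.6528, -0.2205,  0.0624]), array([ 1.57, -0.83, -6.25]), 28.83)
```

View pics/slid_wrist.png

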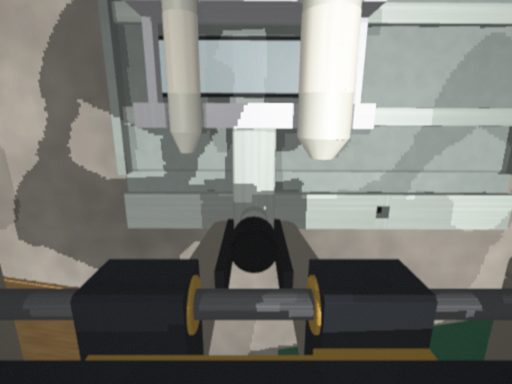

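View pics/s1b.png

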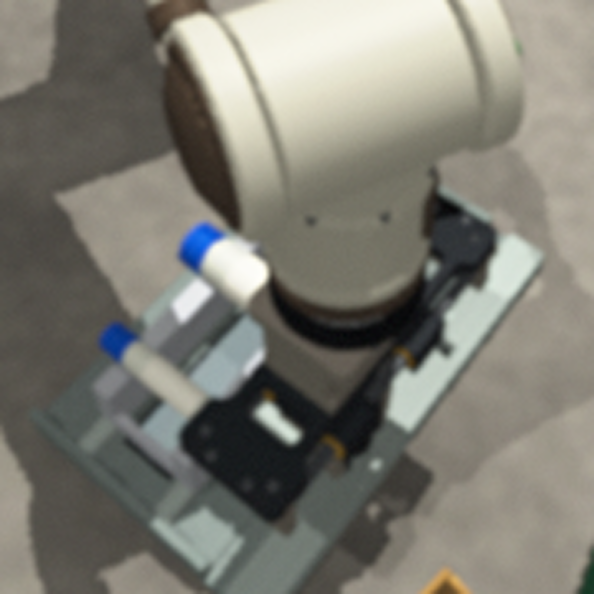

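The carriage has travelled 100 mm; the loading hole now shows at (382,211) and both tubes lie undisturbed. Lowering the pin.

```bash
python3 - <<'E'
from h import *
from workcell import bot
P=lambda:(np.round(bot.current_ee_pos(),4),np.round(bot.current_contact_force(),2),round(bot.current_clock(),2))
for z in(.058,.054,.0512):
    bot.line_to(W(G,[.105,-.1,z])[0],max_speed=.03); bot.hold(.1);print(z,P())
    if bot.current_contact_force()[2]>5: print("stop");break
bot.set_gripper(.5); bot.hold(.2)
k=W(G,[.105,-.1,.15])[0]
bot.line_to(k,max_speed=.15); print(P())
bot.goto([.45,.15,.25],down(np.pi/2)); bot.hold(.2)
shot(bot,"fin",("top","scene")); print(P())
E
cd pics; python3 -c "
import cv2,numpy as np
b=cv2.imread('fin_scene.png')[220:380,150:330]
cv2.imwrite('f1b.png',cv2.resize(b,None,fx=3.7,fy=3.7,interpolation=2))
b=cv2.imread('fin_top.png')[105:200,295:415]
cv2.imwrite('f2b.png',cv2.resize(b,None,fx=6,fy=6,interpolation=2))"
```

```text
0.058 (array([ 0.6528, -0.2205,  0.058 ]), array([ 0.2 ,  0.34, -6.32]), 29.33)
0.054 (array([ 0.6529, -0.2205,  0.054 ]), array([-1.62, -0.92, -4.88]), 29.72)
0.0512 (array([ 0.6529, -0.2205,  0.0512]), array([-3.11,  0.07, -3.99]), 30.07)
(array([ 0.6524, -0.2202,  0.1487]), array([-0.17,  0.47,  0.3 ]), 31.57)
(array([0.4502, 0.1497, 0.2498]), array([0.12, 0.38, 0.17]), 33.47)
```

View pics/f1b.png

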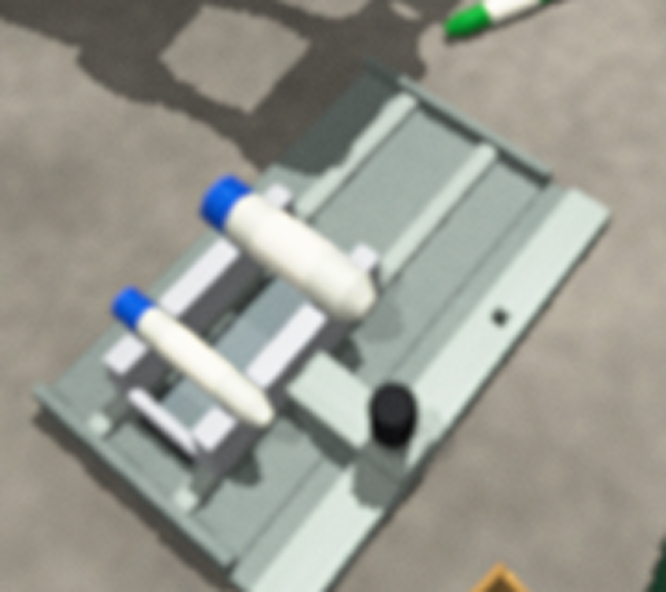

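View pics/f2b.png

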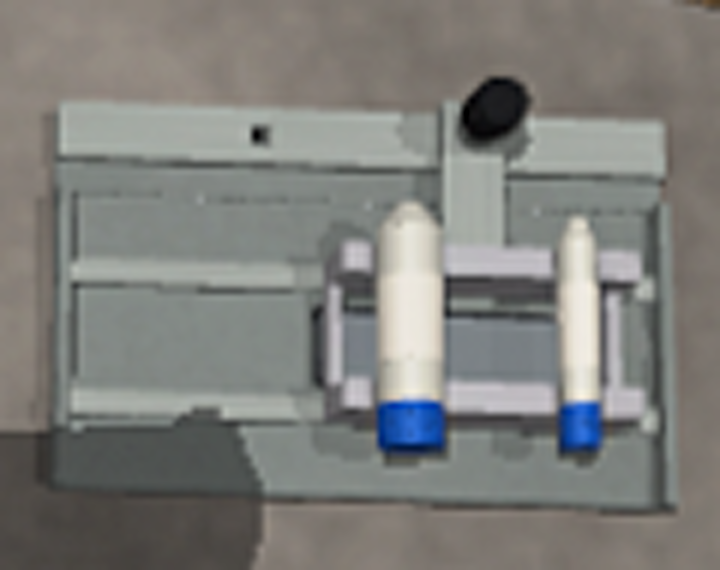

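View pics/fin_top.png

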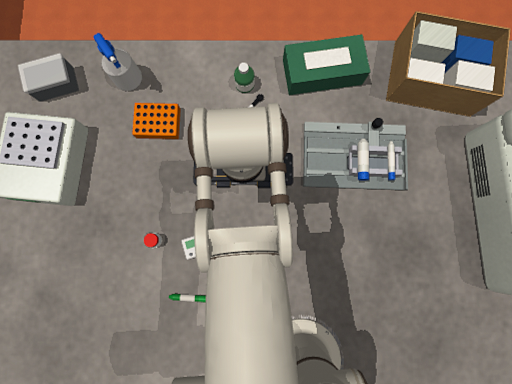

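```bash
python3 - <<'E'
from h import *
for cam,crop in(("scene",(245,315,24,40)),("top",(366,112,24,24))):
    c=pickle.load(open(f"pics/fin_{cam}.pkl","rb"));x,y,w,h=crop
    K=24; im=cv2.resize(c["pixels"][y:y+h,x:x+w],None,fx=K,fy=K,interpolation=2)[:600]
    a=np.linspace(0,6.28,60)
    for dz,col in((0,(0,255,0)),(.009,(0,0,255))):
        for zz in (.0515,.0805):
          for u in proj(c,W(G,np.c_[.105+.013*np.cos(a),-.1+.013*np.sin(a),0*a+zz+dz])): cv2.circle(im,tuple(int(v) for v in (u-[x,y]+.5)*K),2,col,-1)
    cv2.imwrite(f"pics/kn_{cam}.png",im)
E
cd pics; python3 -c "
import cv2,numpy as np
a=cv2.imread('kn_scene.png')[:,:400];b=cv2.imread('kn_top.png')[:600,:400]
h=min(a.shape[0],b.shape[0]);cv2.imwrite('kn.png',np.hstack([a[:h],b[:h]]))"
```

```text
(no output)
```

View pics/kn_scene.png

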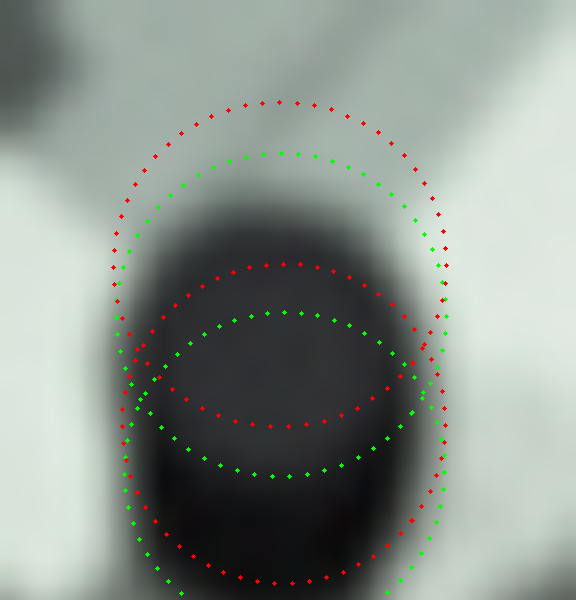

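```bash
python3 - <<'E'
from workcell import bot
bot.job_done(); print(bot.current_clock())
E
```

```text
the job is handed in; nothing more can be done
the job is handed in; nothing more can be done
```

I laid the thick tube in the wide grooves and the thin tube in the narrow ones. I then lifted the plunger about 12 mm, slid the carriage 100 mm to the reading place, lowered the pin into its hole and let go. The job was handed in shortly after the last clock reading of 33.5 s, with the arm clear of everything.

- **Tubes:** the final top and scene pictures show both tubes lying across both rows in their grooves, over the reader window.
- **Plunger:** the knob is down. As the pin went in, the only vertical load was the spring's pull (−4 N), with no push back from the strip. In the scene picture the knob matches its down position, though it shows 1–2 pixels lower than predicted, in the direction opposite to a raised knob. I put that down to calibration error.
- **Position estimates:** the camera views agreed on the tubes and the reader to about 2–4 mm. The grooves and the pin's own fit took up that difference.
- **Other things on the bench:** the arm touched none of them. It hid some of them in the last top picture, so I didn't check every one there.

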